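# Reset and restart the vacuum pump

### The job

The vacuum pump has tripped: gently press the yellow reset button fully down with the fingertips and let it spring back, then do the same with the green start button, and draw the hand clear. Leave the red stop button and its box untouched. Do not shove, pinch or lift any of the button boxes, nor disturb the flanged ring, sleeve coupling, pipe offcut and jar standing about.

Things in the scene. Friction and masses are not known exactly. Their poses are not given: they have to be found in the camera images.
- yellow_box: loose grey push-button box of about 0.9 kg, 72 x 72 mm and 54 mm high (a 9 mm radius black cable gland sticks out 8 mm on its +x side), with a yellow reset button in the middle of its top. Origin at the centre of its underside, z up. Any of the three boxes may stand in any of the three places
- yellow_box_top (a point): centre of the top face of the yellow mushroom button, 78.5 mm above the bench when up; the cap is 42 mm across (36 mm across its top) and its top stands 18.5 mm above the black collar on the box. It moves down with the button
- yellow_box_button (a joint): travel of the yellow button in m: 0 = up, 0.006 = fully down against its stop. A spring pushes it back up: it starts to move at 2.4 N and is fully down at 4.8 N
- green_box: loose grey push-button box of about 0.9 kg, 72 x 72 mm and 54 mm high (a 9 mm radius black cable gland sticks out 8 mm on its +x side), with a green start button in the middle of its top. Origin at the centre of its underside, z up. Any of the three boxes may stand in any of the three places
- green_box_top (a point): centre of the top face of the green mushroom button, 78.5 mm above the bench when up; the cap is 42 mm across (36 mm across its top) and its top stands 18.5 mm above the black collar on the box. It moves down with the button
- green_box_button (a joint): travel of the green button in m: 0 = up, 0.006 = fully down against its stop. A spring pushes it back up: it starts to move at 2.4 N and is fully down at 4.8 N
- red_box: loose grey push-button box of about 0.9 kg, 72 x 72 mm and 54 mm high (a 9 mm radius black cable gland sticks out 8 mm on its +x side), with a red stop button in the middle of its top. Origin at the centre of its underside, z up. Any of the three boxes may stand in any of the three places
- red_box_top (a point): centre of the top face of the red mushroom button, 78.5 mm above the bench when up; the cap is 42 mm across (36 mm across its top) and its top stands 18.5 mm above the black collar on the box. It moves down with the button
- red_box_button (a joint): travel of the red button in m: 0 = up, 0.006 = fully down against its stop. A spring pushes it back up: it starts to move at 2.4 N and is fully down at 4.8 N
- flange_mid (a point): centre of a loose bright metal flanged ring (machined coupling), 50 mm diameter, 30 mm high; to be left alone
- coupling_mid (a point): centre of a loose grey steel sleeve coupling, 36 mm diameter, 42 mm high, standing; to be left alone
- offcut_mid (a point): centre of a loose black pipe offcut, 37 mm diameter, 95 mm high, standing; to be left alone
- jar_mid (a point): centre of a loose white jar with a black cap, 67 mm diameter, 63 mm high; to be left alone
- pipe_mid (a point): middle of the level black pipe of the middle pipe stand (fixed): 40 mm thick, runs along x for about 0.225 m either way, its top 353 mm and its red valve lever 358 mm above the bench. The hand starts to the right of it (-y); two boxes stand to the left of it (+y) and one to the right: cross above it
- left_pipe_mid (a point): middle of the level black pipe of the left pipe stand (fixed): 40 mm thick, runs along x for about 0.225 m either way, its top 338 mm above the bench. All boxes stand to the right of it (-y)

How it is judged:
By the outcome, as a careful person would: the job done as asked, in the order asked, and still so for the second after the job is handed in, with the robot touching nothing.
It also fails if it takes over 45 s, if anything falls off the work surface, if the arm or the gripper's body presses on something with over 40 N, if the wrist force passes 120 N, or if a joint passes its speed limit or range.

### The arm

A 6-joint arm with a two-finger parallel gripper is mounted at the origin on a cart in front of the work surface, level with it; the furniture and walls round the work are solid. World frame = base frame: x ahead of the robot, y to its left, z up, the work surface at z = 0. Lengths are in m, angles in rad, forces in N, time in s.
With the tool pointing down it reaches from about 0.35 to 0.85 m from the base axis. Payload 8.1 kg.
Tool frame: the origin (TCP) lies between the finger pads; the fingertips stand 11 mm ahead of it and the grasp point (between the pads) lies 8 mm behind it (robot.tips_ahead is the distance from the TCP to the fingertips, in m); z points along the fingers, y is the line along which they close (so a half turn about z gives the same grasp; the last joint's range is limited). The gripper opens to 93 mm and grips with 3 to 60 N. Pads are 15 mm wide; open, the fingers measure 128 mm over their backs; the gripper's body (75 mm by 188 mm) begins 65 mm behind the grasp point.
Start: joints at [1.157, 0.13, 1.488, -0, 1.523, -0.085], TCP at [0.194, 0.568, 0.23] pointing down, gripper open.
Joint ranges: [-2.96, 2.96], [-0.89, 2.26], [0.02, 2.5], [-1.34, 4.48], [0, 2.73], [-2.66, 2.66]. Speed limits (rad/s): [2.39, 2.39, 2.79, 3.14, 3.14, 3.14].

### API

Orientations are given as a rotation vector (axis times angle).
In Python, from plant import robot gives the robot as it stands. The module is installed in compiled form; this text tells all that it offers.
- The arm moves only by the tool move_arm, never from a script. Its argument "deltas" is one flat list of numbers, 7 for each row, row after row: the shift along the tool's x, y, z in m, then the turn, a rotation vector about the tool's x, y, z in rad, then the opening, from 0 (shut) to 1 (fully open). A call has 1 to 12 rows; each row is the pose to reach, as a shift and turn from the pose commanded when the call began, along the tool's axes at that moment; what a row does not reach only later rows make up. A row lasts 1/8 s, in which the tool goes at most 62.5 mm and 10.7 degrees, less where a joint would pass 70% of its speed; a pose out of reach is approached as far as the arm can. A call with a gripper value outside its range is refused whole. The fingers move at their own pace and stop on an object; "squeeze" is the grip in N (left out, the last holds). Time passes only in rows, so rows that repeat a pose let the fingers close. It gives the time, the measured TCP pose, the force, the opening and the grip force at its end, in the units of the state.
- robot.read_state(): the state, without advancing time (a new reading comes with each control period).
- robot.read_camera(name): name is "scene" or "top" or "wrist"; returns (picture, depth): 480x640x3 uint8, red, green, blue; 480x640 float32, m along the optical axis (not along the pixel's ray), 0 where there is no reading.
- robot.camera_model(name): a dict with "K" (3x3 intrinsics, pixels), "k1" (the pictures are not rectified: a ray, as slopes to the right and down, at radius r is drawn at 1 + k1 r^2 times it, then the intrinsics apply), "R" (3x3) and "t" (3): a world point X has camera coordinates R X + t; the wrist camera has in their place "tool_from_camera" (4x4, takes a point from camera to tool coordinates, whose origin is the TCP and whose axes are the flange's). Camera axes: x right, y down, z forward; pixel columns grow to the right and rows downward; lengths in m; the calibration is good to about 2 mm. A picture is of the moment at which its call begins: read the wrist's pose just before it. camera_model takes no time and is no camera call.
- robot.close_job(): hands the job in; it is judged then, once.
Trained networks look in the newest picture that a camera, given by its name, has taken for a name from the list of things; names that differ only in an ending like _2 or _b are one class to them, and where a whole thing is asked for, a point or a joint stands for the part that bears it (a point fixed in the world has none). Each returns a list of dicts, best first, with "confidence" (0 to 1); they miss things now and then, are a little off and sometimes report something else, mostly with a low value. They report only what shows in the picture. A call takes as long as a camera call.
- robot.recognise(camera, label): "uv" ([column, row] in pixels, amid what is visible of it).
The state is a dict: "t": time; "q": joint angles; "dq": joint speeds; "joint_torque": joint torques, N m; "tool_pos": TCP position; "orientation": TCP orientation; "force": force on the tool from outside, world axes, zero at the start; "wrist_torque": the same for the moment, N m; "opening": finger opening in m; "gripper_force": force on a finger pad.
Only numpy, scipy, OpenCV 4.12 (cv2) and the standard library are available. Lean on these libraries where they do the work, as an engineer would, in place of code of your own. Each camera call takes 0.05 s, during which the arm holds its last target. There are 200 camera calls.

## Working session

There is one attempt and no reset: what is moved stays moved. The work goes in short steps, Python scripts to look and compute and a tool call to move; the robot and the scene stay as the last step left them, time stands still between calls to the robot, and variables do not carry over. Pictures are saved under pics/ and viewed, at most 10 in all, crops included, and the job is handed in when it is done.

Besides the shell and the picture viewer there is one more tool, called as name(argument=value, ...) on one line, values as JSON. move_arm: Moves the arm, as the interface text tells. Its arguments: {"type":"object","properties":{"deltas":{"type":"array","items":{"type":"number"}},"squeeze":{"type":"number"}},"required":["deltas"]}

```bash
mkdir -p pics
cat > h.py <<'E'
import numpy as np, cv2
from scipy.spatial.transform import Rotation as Ro
from plant import robot
def cam_pts(m,uv,z):
    K=np.array(m["K"]);d=np.array([m["k1"],0,0,0,0.])
    n=cv2.undistortPoints(np.array(uv,float).reshape(-1,1,2),K,d).reshape(-1,2)
    return np.c_[n,np.ones(len(n))]*np.array(z).reshape(-1,1)
def world(name,uv,z,st=None):
    m=robot.camera_model(name);p=cam_pts(m,uv,z)
    if name!="wrist": return (p-np.array(m["t"]))@np.array(m["R"])
    T=np.array(m["tool_from_camera"]);p=p@T[:3,:3].T+T[:3,3]
    return Ro.from_rotvec(st["orientation"]).apply(p)+st["tool_pos"]
def save(n,im): cv2.imwrite("pics/"+n,im[:,:,::-1])
E
python3 - <<'E'
from h import *
s=robot.read_state();print({k:np.round(v,3) for k,v in s.items()})
for c in("top","scene"):
    im,d=robot.read_camera(c);save(c+"1.png",im)
    for l in("yellow_box_top","green_box_top","red_box_top","yellow_box","green_box","red_box","flange_mid","coupling_mid","offcut_mid","jar_mid"):
        for r in robot.recognise(c,l)[:2]:
            u,v=np.round(r["uv"]).astype(int);z=np.median(d[v-1:v+2,u-1:u+2])
            print(c,l,round(r["confidence"],2),u,v,np.round(world(c,[[u,v]],[z]),3))
E
```

```text
{'t': np.float64(0.0), 'q': array([ 1.157,  0.131,  1.489,  0.   ,  1.523, -0.085]), 'dq': array([ 0.   ,  0.   , -0.   , -0.001,  0.   ,  0.001]), 'joint_torque': array([-0.0000e+00, -5.5989e+01, -4.9173e+01,  7.7000e-02,  3.6000e-02,
       -0.0000e+00]), 'tool_pos': array([0.193, 0.567, 0.229]), 'orientation': array([-5.140e-01, -3.099e+00,  3.000e-03]), 'force': array([-0.162, -0.154,  0.158]), 'wrist_torque': array([0.001, 0.015, 0.007]), 'gripper_force': np.float64(0.0), 'opening': np.float64(0.093)}
top yellow_box_top 0.69 300 284 [[0.436 0.124 0.077]]
top yellow_box_top 0.25 244 278 [[0.451 0.258 0.079]]
top green_box_top 0.47 432 262 [[ 0.484 -0.192  0.081]]
top red_box_top 0.75 242 282 [[0.442 0.263 0.077]]
top red_box_top 0.47 431 258 [[ 0.493 -0.191  0.078]]
top yellow_box 0.95 298 284 [[0.436 0.129 0.076]]
top green_box 0.84 432 264 [[ 0.479 -0.192  0.08 ]]
top red_box 0.85 246 280 [[0.447 0.253 0.078]]
top flange_mid 0.64 268 332 [[0.322 0.205 0.019]]
top coupling_mid 0.51 343 293 [[0.415 0.02  0.031]]
top offcut_mid 0.76 211 221 [[0.601 0.349 0.007]]
top jar_mid 0.94 298 155 [[0.755 0.126 0.062]]
top jar_mid 0.24 432 262 [[ 0.484 -0.192  0.081]]
scene yellow_box 0.93 271 315 [[0.406 0.091 0.049]]
scene green_box 0.81 373 380 [[ 0.461 -0.216  0.053]]
scene green_box 0.6 375 366 [[ 0.476 -0.205  0.078]]
scene red_box 0.93 244 279 [[0.425 0.242 0.054]]
scene flange_mid 0.74 222 313 [[0.334 0.216 0.006]]
scene offcut_mid 0.57 372 377 [[ 0.462 -0.211  0.057]]
scene offcut_mid 0.55 271 238 [[0.575 0.328 0.065]]
scene jar_mid 0.65 374 365 [[ 0.476 -0.201  0.077]]
scene jar_mid 0.63 368 257 [[0.742 0.099 0.051]]
```

View pics/top1.png

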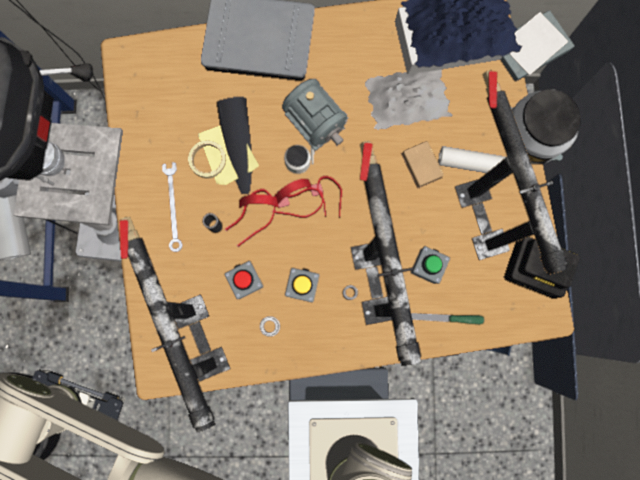

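View pics/scene1.png

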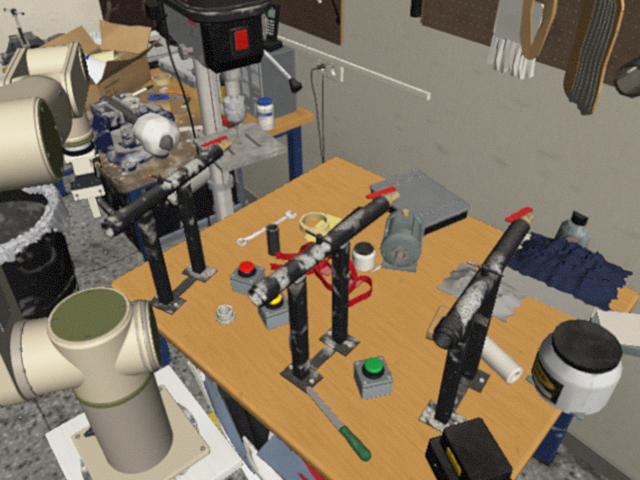

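Run:
```python
from h import *
im,d=robot.read_camera("top");hsv=cv2.cvtColor(im,cv2.COLOR_RGB2HSV)
vv,uu=np.mgrid[0:480,0:640]
P=world("top",np.c_[uu.ravel(),vv.ravel()],d.ravel()).reshape(480,640,3)
for n,(u,v),(a,b) in(("yellow",(301,285),(22,35)),("green",(432,264),(50,80)),("red",(243,280),(0,8))):
    m=(abs(uu-u)<16)&(abs(vv-v)<16)&(hsv[...,0]>=a)&(hsv[...,0]<=b)&(hsv[...,1]>140)&(P[...,2]>.068)&(P[...,2]<.09)
    p=P[m];print(n,m.sum(),uu[m].mean(),vv[m].mean(),p.mean(0).round(4),p.min(0).round(3),p.max(0).round(3),np.percentile(p[:,2],75).round(4))
    b=(abs(uu-u)<35)&(abs(vv-v)<35)&(P[...,2]>.045)&(P[...,2]<.06)
    print(cv2.minAreaRect((P[b][:,:2]*1000).astype(np.float32)))
for n,(a,b) in(("left",(100,215)),("mid",(350,425))):
    m=(uu>a)&(uu<b)&(vv>150)&(vv<430)&(P[...,2]>.3)&(P[...,2]<.37)&(d>0)&(P[...,1]<.55)
    k,l,st,_=cv2.connectedComponentsWithStats(m.astype(np.uint8));i=1+np.argmax(st[1:,4]);p=P[l==i]
    print(n,len(p),p[:,2].max())
    for x in np.arange(.1,.8,.06):
        q=p[abs(p[:,0]-x)<.012]
        if len(q):print(round(x,2),q[:,1].min().round(3),q[:,1].max().round(3),q[:,2].max().round(3))
```

```text
yellow 230 301.9913043478261 283.75217391304346 [0.4361 0.1196 0.0783] [0.417 0.101 0.07 ] [0.455 0.141 0.088] 0.0808
((436.4400329589844, 119.63319396972656), (71.89338684082031, 72.1923828125), 76.32750701904297)
green 215 432.9162790697674 263.4976744186047 [ 0.4802 -0.1948  0.0782] [ 0.462 -0.215  0.068] [ 0.499 -0.175  0.09 ] 0.0805
((480.77484130859375, -196.02664184570312), (74.09930419921875, 72.67889404296875), 64.67729187011719)
red 229 242.05240174672488 278.73799126637556 [0.4497 0.2624 0.0784] [0.43  0.243 0.071] [0.469 0.282 0.088] 0.0803
((450.1468811035156, 262.7291564941406), (72.99681091308594, 72.0979995727539), 26.344148635864258)
left 4756 0.3636562898827445
0.16 0.292 0.342 0.347
0.22 0.315 0.365 0.343
0.28 0.338 0.389 0.342
0.34 0.363 0.412 0.343
0.4 0.387 0.44 0.344
0.46 0.412 0.461 0.342
0.52 0.436 0.479 0.349
mid 4382 0.36989961010507855
0.28 -0.112 -0.063 0.363
0.34 -0.099 -0.056 0.359
0.4 -0.087 -0.045 0.361
0.46 -0.077 -0.034 0.359
0.52 -0.067 -0.024 0.359
0.58 -0.058 -0.014 0.36
0.64 -0.044 0.003 0.363
0.7 -0.027 -0.027 0.334
```

move_arm(deltas=[0,0,-0.04,0,0,0,0,0,0,-0.09,0,0,0,0,0,0,-0.14,0,0,0,0,0,0,-0.19,0,0,0,0,0,0,-0.22,0,0,0,0,0,0,-0.22,0,0,0,0,0,0,-0.22,0,0,0,0], squeeze=5)

```text
t: 2.02
tool_pos: [0.1937, 0.5678, 0.4482]
orientation: [-0.514, -3.099, 0.002]
force: [0.6, -0.7, -0.3]
opening: 0.0274
gripper_force: 0.0
```

move_arm(deltas=[-0.0312,-0.0287,0,0,0,0.088,0,-0.0624,-0.0574,0,0,0,0.176,0,-0.0936,-0.0861,0,0,0,0.264,0,-0.1248,-0.1148,0,0,0,0.352,0,-0.156,-0.1435,0,0,0,0.44,0,-0.1872,-0.1722,0,0,0,0.528,0,-0.2184,-0.2009,0,0,0,0.616,0,-0.2496,-0.2296,0,0,0,0.704,0,-0.2808,-0.2583,0,0,0,0.792,0,-0.312,-0.287,0,0,0,0.88,0,-0.3432,-0.3157,0,0,0,0.968,0,-0.3744,-0.3444,0,0,0,1.056,0])

```text
t: 3.52
tool_pos: [0.4369, 0.1197, 0.4474]
orientation: [-2.008, -2.414, 0.004]
force: [0.2, 1.4, -0.4]
opening: 0.0007
gripper_force: 0.0
```

```bash
cat > w.py <<'E'
import sys
from h import *
name,fn=sys.argv[1:3];tgt={"yellow":(20,36),"green":(48,85)}[name]
s=robot.read_state();im,d=robot.read_camera("wrist");save(fn,im)
hsv=cv2.cvtColor(im,cv2.COLOR_RGB2HSV);vv,uu=np.mgrid[0:480,0:640]
P=world("wrist",np.c_[uu.ravel(),vv.ravel()],d.ravel(),s).reshape(480,640,3)
m=(hsv[...,0]>=tgt[0])&(hsv[...,0]<=tgt[1])&(hsv[...,1]>120)&(P[...,2]>.06)&(P[...,2]<.09)&(d>0)
k,l,st,_=cv2.connectedComponentsWithStats(m.astype(np.uint8));i=1+np.argmax(st[1:,4]);p=P[l==i]
print(len(p),p.min(0).round(4),p.max(0).round(4),np.percentile(p[:,2],[50,90]))
t=p[p[:,2]>np.median(p[:,2])-.003]
c=np.array(cv2.minEnclosingCircle((t[:,:2]*1000).astype(np.float32))[0]);print("centre",c,"mean",p.mean(0).round(4))
R=Ro.from_rotvec(s["orientation"]);print("pose",s["tool_pos"].round(4) if hasattr(s["tool_pos"],"round") else s["tool_pos"],"\n",R.as_matrix().round(3))
print("opening",s["opening"],"q",np.round(s["q"],3))
T=np.append(t[:,:2].mean(0),.0785)+[0,0,robot.tips_ahead]
print("delta tool to touch",R.inv().apply(T-s["tool_pos"]).round(4))
print(np.round(robot.camera_model("wrist")["tool_from_camera"],3))
E
python3 w.py yellow w1.png
```

```text
577 [0.4138 0.1008 0.0601] [0.4549 0.1414 0.0808] [0.07753443 0.07900149]
centre [434.89083862 121.08061981] mean [0.4345 0.1217 0.0771]
pose [0.4369 0.1197 0.4474] 
 [[-0.182  0.983 -0.003]
 [ 0.983  0.182 -0.   ]
 [ 0.    -0.003 -1.   ]]
opening 0.0006674841245631652 q [ 0.154 -0.242  1.452  0.     1.934 -0.029]
delta tool to touch [ 0.0022 -0.0006  0.3579]
[[ 0.    -0.968 -0.25   0.068]
 [ 1.     0.    -0.    -0.   ]
 [ 0.    -0.25   0.968 -0.155]
 [ 0.     0.     0.     1.   ]]
```

move_arm(deltas=[0.001,0,0.04,0,0,0,0,0.002,0,0.09,0,0,0,0,0.002,-0.001,0.14,0,0,0,0,0.002,-0.001,0.19,0,0,0,0,0.002,-0.001,0.24,0,0,0,0,0.002,-0.001,0.28,0,0,0,0,0.002,-0.001,0.31,0,0,0,0,0.002,-0.001,0.33,0,0,0,0,0.002,-0.001,0.335,0,0,0,0,0.002,-0.001,0.335,0,0,0,0,0.002,-0.001,0.335,0,0,0,0])

```text
t: 4.95
tool_pos: [0.436, 0.1229, 0.1155]
orientation: [2.005, 2.418, 0.002]
force: [0.9, -0.3, 0.1]
opening: 0.0007
gripper_force: 0.0
```

```bash
python3 w.py yellow w2.png
python3 - <<'E'
from h import *
im,d=robot.read_camera("top")
vv,uu=np.mgrid[0:480,0:640]
P=world("top",np.c_[uu.ravel(),vv.ravel()],d.ravel()).reshape(480,640,3)
p=P[(uu>490)&(uu<575)&(vv>90)&(vv<270)&(P[...,2]>.28)&(P[...,2]<.4)]
for x in np.arange(.3,.8,.06):
    q=p[abs(p[:,0]-x)<.012]
    if len(q):print(round(x,2),q[:,1].max().round(3),q[:,2].max().round(3))
E
```

```text
2077 [0.4131 0.1095 0.06  ] [0.4548 0.1412 0.0799] [0.0775264  0.07857607]
centre [434.25128174 121.24840546] mean [0.4323 0.1292 0.0771]
pose [0.436  0.1229 0.1155] 
 [[-0.185  0.983  0.001]
 [ 0.983  0.185  0.   ]
 [-0.     0.001 -1.   ]]
opening 0.0007066175655344222 q [ 0.162 -0.193  2.017 -0.     1.316 -0.025]
delta tool to touch [ 0.0064 -0.0025  0.026 ]
[[ 0.    -0.968 -0.25   0.068]
 [ 1.     0.    -0.    -0.   ]
 [ 0.    -0.25   0.968 -0.155]
 [ 0.     0.     0.     1.   ]]
0.48 -0.351 0.374
0.54 -0.332 0.374
0.6 -0.307 0.393
0.66 -0.299 0.373
0.72 -0.282 0.375
0.78 -0.264 0.38
```

View pics/w2.png

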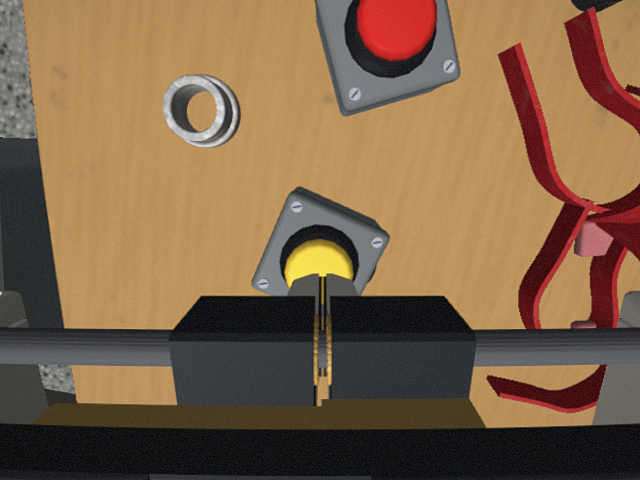

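The closed fingertips (322,278) sit over the yellow cap, centre within 2 mm. Pressing in small steps.

move_arm(deltas=[-0.001,-0.001,0.012,0,0,0,0,-0.001,-0.001,0.02,0,0,0,0,-0.001,-0.001,0.024,0,0,0,0,-0.001,-0.001,0.026,0,0,0,0,-0.001,-0.001,0.028,0,0,0,0,-0.001,-0.001,0.029,0,0,0,0,-0.001,-0.001,0.03,0,0,0,0,-0.001,-0.001,0.03,0,0,0,0])

```text
t: 6.05
tool_pos: [0.4348, 0.1217, 0.0848]
orientation: [2.005, 2.418, 0.0]
force: [-2.4, -0.7, 4.0]
opening: 0.0006
gripper_force: 2.1
```

move_arm(deltas=[0,0,0.0007,0,0,0,0,0,0,0.0014,0,0,0,0,0,0,0.002,0,0,0,0,0,0,0.0024,0,0,0,0,0,0,0.0024,0,0,0,0])

```text
t: 6.68
tool_pos: [0.4349, 0.1217, 0.0834]
orientation: [2.005, 2.418, 0.0]
force: [-7.6, -2.4, 15.0]
opening: 0.0004
gripper_force: 7.9
```

Force has passed 4.8 N with motion stopped: it is on the stop. Release.

move_arm(deltas=[0,0,-0.002,0,0,0,0,0,0,-0.005,0,0,0,0,0,0,-0.01,0,0,0,0,0,0,-0.03,0,0,0,0,0,0,-0.08,0,0,0,0,0,0,-0.14,0,0,0,0,0,0,-0.2,0,0,0,0,0,0,-0.26,0,0,0,0,0,0,-0.32,0,0,0,0,0,0,-0.36,0,0,0,0,0,0,-0.365,0,0,0,0])

```text
t: 8.05
tool_pos: [0.4356, 0.1218, 0.4507]
orientation: [2.003, 2.415, 0.007]
force: [-0.2, 0.1, -0.3]
opening: 0.0007
gripper_force: 0.0
```

```bash
python3 w.py yellow w3.png|head -5
```

```text
569 [0.4133 0.1008 0.0602] [0.4549 0.1413 0.0802] [0.07749283 0.07892673]
centre [434.73669434 120.97688293] mean [0.4344 0.1216 0.0771]
pose [0.4356 0.1218 0.4507] 
 [[-0.185  0.983  0.006]
 [ 0.983  0.185  0.001]
```

move_arm(deltas=[-0.0266,-0.0012,0,0,0,0.18,0,-0.0533,-0.0024,0,0,0,0.36,0,-0.08,-0.0036,0,0,0,0.54,0,-0.1066,-0.0047,0,0,0,0.72,0,-0.1333,-0.0059,0,0,0,0.9,0,-0.16,-0.0071,0,0,0,1.08,0,-0.1866,-0.0083,0,0,0,1.26,0,-0.2132,-0.0095,0,0,0,1.44,0,-0.24,-0.0107,0,0,0,1.62,0,-0.2665,-0.0118,0,0,0,1.8,0,-0.293,-0.013,0,0,0,1.98,0,-0.32,-0.0142,0,0,0,2.16,0])

```text
t: 9.6
tool_pos: [0.4796, -0.1962, 0.4448]
orientation: [-3.075, 0.638, 0.005]
force: [0.8, -0.5, 0.1]
opening: 0.0007
gripper_force: 0.0
```

move_arm(deltas=[0,0,0,0,0,0.17,0,0,0,0,0,0,0.34,0,0,0,0,0,0,0.51,0,0,0,0,0,0,0.68,0,0,0,0,0,0,0.85,0,0,0,0,0,0,0.94,0,0,0,0,0,0,0.94,0])

```text
t: 10.48
tool_pos: [0.4796, -0.1953, 0.4451]
orientation: [2.46, -1.954, -0.005]
force: [0.1, 0.6, -0.4]
opening: 0.0007
gripper_force: 0.0
```

```bash
python3 w.py green w4.png|head -8
```

```text
578 [ 0.4585 -0.2171  0.0601] [ 0.4996 -0.1737  0.0803] [0.07751205 0.07885772]
centre [ 478.77166748 -196.89355469] mean [ 0.4789 -0.1973  0.0773]
pose [ 0.4796 -0.1953  0.4451] 
 [[ 0.226 -0.974 -0.003]
 [-0.974 -0.226  0.002]
 [-0.002  0.002 -1.   ]]
opening 0.0007304753963459072 q [-0.486 -0.071  1.304  0.     1.912  2.428]
delta tool to touch [0.0022 0.0004 0.3556]
```

View pics/w4.png

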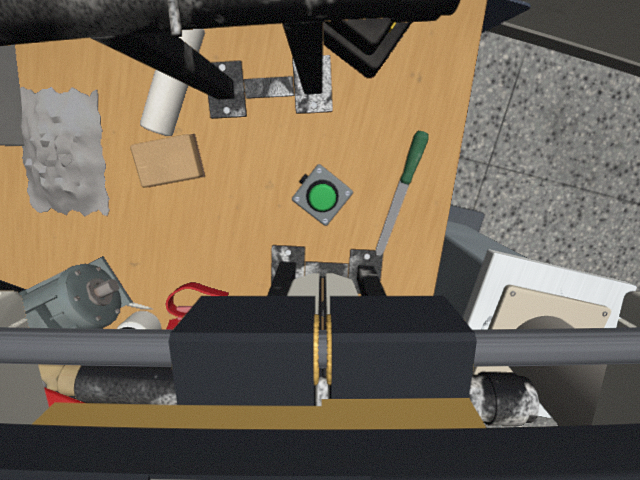

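Green cap at (322,196), centred under the hand; pipe stands on both sides clear. Descending.

move_arm(deltas=[0.001,0,0.04,0,0,0,0,0.0015,0.0005,0.08,0,0,0,0,0.0015,0.0005,0.12,0,0,0,0,0.0015,0.0005,0.16,0,0,0,0,0.0015,0.0005,0.2,0,0,0,0,0.0015,0.0005,0.24,0,0,0,0,0.0015,0.0005,0.28,0,0,0,0,0.0015,0.0005,0.31,0,0,0,0,0.0015,0.0005,0.33,0,0,0,0,0.0015,0.0005,0.335,0,0,0,0,0.0015,0.0005,0.335,0,0,0,0,0.0015,0.0005,0.335,0,0,0,0])

```text
t: 12.02
tool_pos: [0.4805, -0.1974, 0.1134]
orientation: [-2.46, 1.954, -0.003]
force: [0.0, 0.5, -0.7]
opening: 0.0003
gripper_force: 0.0
```

```bash
python3 w.py green w5.png|head -8
```

```text
1963 [ 0.4585 -0.2171  0.06  ] [ 0.4994 -0.1889  0.0804] [0.07753166 0.07854228]
centre [ 479.21307373 -197.08729553] mean [ 0.481  -0.2058  0.0771]
pose [ 0.4805 -0.1974  0.1134] 
 [[ 0.226 -0.974  0.002]
 [-0.974 -0.226 -0.001]
 [ 0.001 -0.001 -1.   ]]
opening 0.00030989666699538984 q [-4.890e-01 -1.000e-03  1.843e+00 -0.000e+00  1.298e+00  2.425e+00]
delta tool to touch [0.0078 0.0015 0.0239]
```

move_arm(deltas=[0,0.001,0.01,0,0,0,0,0,0.001,0.018,0,0,0,0,0,0.001,0.022,0,0,0,0,0,0.001,0.024,0,0,0,0,0,0.001,0.026,0,0,0,0,0,0.001,0.027,0,0,0,0,0,0.001,0.028,0,0,0,0,0,0.001,0.028,0,0,0,0])

```text
t: 13.08
tool_pos: [0.4788, -0.1973, 0.0844]
orientation: [2.459, -1.955, 0.0]
force: [-2.7, 1.0, 4.1]
opening: 0.0009
gripper_force: 2.2
```

move_arm(deltas=[0,0,0.0007,0,0,0,0,0,0,0.0014,0,0,0,0,0,0,0.002,0,0,0,0,0,0,0.0022,0,0,0,0,0,0,0.0022,0,0,0,0])

```text
t: 13.7
tool_pos: [0.479, -0.1974, 0.0834]
orientation: [2.459, -1.955, 0.001]
force: [-6.8, 3.5, 16.1]
opening: 0.0005
gripper_force: 8.0
```

Fully down (16 N against the stop). Release and rise clear.

move_arm(deltas=[0,0,-0.002,0,0,0,0,0,0,-0.005,0,0,0,0,0,0,-0.01,0,0,0,0,0,0,-0.03,0,0,0,0,0,0,-0.08,0,0,0,0,0,0,-0.14,0,0,0,0,0,0,-0.2,0,0,0,0,0,0,-0.26,0,0,0,0,0,0,-0.32,0,0,0,0,0,0,-0.36,0,0,0,0,0,0,-0.36,0,0,0,0,0,0,-0.36,0,0,0,0])

```text
t: 15.2
tool_pos: [0.4788, -0.1973, 0.4409]
orientation: [2.459, -1.955, -0.002]
force: [-0.0, 0.5, -0.4]
opening: 0.0008
gripper_force: 0.0
```

```bash
python3 w.py green w6.png|head -2
python3 - <<'E'
from h import *
im,d=robot.read_camera("top");a=cv2.imread("pics/top1.png")[:,:,::-1]
for n,(u,v) in dict(yellow=(301,285),red=(243,280),flange=(269,326),coupling=(349,293),offcut=(212,222),jar=(298,158)).items():
    print(n,np.abs(im[v-22:v+22,u-22:u+22].astype(int)-a[v-22:v+22,u-22:u+22]).mean().round(2))
E
```

```text
584 [ 0.4581 -0.217   0.0601] [ 0.4995 -0.1754  0.0807] [0.07753966 0.07889998]
centre [ 478.95809937 -196.78999329] mean [ 0.4789 -0.1974  0.0772]
yellow 2.17
red 2.19
flange 2.43
coupling 2.3
offcut 2.28
jar 2.14
```

Everything is where it was, and both buttons are back up.

```bash
python3 -c "
from plant import robot
print(robot.close_job())"
```

```text
the job is handed in; nothing more can be done
None
```

I pressed the yellow reset button and then the green start button fully down; both sprang back, the hand is clear above, the job is handed in, and camera checks showed neither the boxes nor the loose items had moved.

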